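Make up a capped pipe end in the fittings drawer

TASK

Dry-assemble the pipe end on the copper stub that stands up from its wooden block in the drawer: first slip on the large brass nut (the only one of the three that passes over the pipe), then the brass olive ring, then set the green ball valve over the pipe end as it stands, and last put the cast-iron plug, square head up, into the valve's open top. Every part must sit all the way down and upright; leave the two small nuts, the clamp, the tape spool and the wrench where they lie.

Things in the scene. Friction and masses are not known exactly. Their poses are not given: they have to be found in the camera images.
- stand: Target: dark wooden block 64 x 64 x 20 mm, fixed on the drawer floor (z = 0.030). From its centre an upright copper pipe stub, 22 mm in diameter, top 73 mm above the block's underside; its last 2 mm taper to 18 mm. Origin: centre of the block's underside; z up on the pipe's axis, x and y along its edges. Drawer inside 0.43 < x < 0.79, |y| < 0.338; rims below z = 0.09, chest behind z = 0.106.
- nut: Large brass hexagonal nut lying flat on the drawer floor: 40 mm across flats, 22 mm high, 29 mm hexagonal bore right through. Origin: centre of its underside, z up along the bore; flats face its own +x and -x, and every 60 degrees. On the stub it rests on the block, its underside 20 mm above the block's underside.
- olive: Plain round brass ring (the olive) lying flat: 34 mm outside diameter, 27 mm bore, 10 mm high. Origin: centre of its underside, z up. On the stub it rests on the large nut: its underside 42 mm above the block's underside.
- valve: Ball valve standing upright, 56 mm high. Lowest 18 mm: brass hexagon, 42 mm across flats, socket of 28 mm bore, 18 mm deep. Then green, 38 mm round. Top 18 mm: green hexagon, 40 mm across flats, socket of 31 mm bore, 18 mm deep. Flats face its own +-x. Butterfly handle 50 mm wide, 28 mm up, out to 36 mm at its +y. Origin: underside centre, z up. Seated, its underside is 55 mm above the block's.
- plug: Dark cast-iron plug standing on its threaded end (24 mm in diameter, 16 mm long), then a round collar 37 mm in diameter, 5 mm thick, then a square head 18 x 18 mm, 16 mm high; 37 mm in all. Origin: centre of its underside, z up; x and y normal to the head's faces. In place its collar rests on the valve's top rim: its underside 40 mm above the valve's underside.
- nut_small_a: Small brass hexagonal nut, 28 mm across flats, 17 mm high, 16 mm bore (too small for the pipe), lying flat; leave it alone. Origin: centre of the underside.
- nut_small_b: A second small brass nut, the same as nut_small_a; leave it alone. Origin: centre of the underside.
- clamp: Steel T-bolt clamp lying flat: band 66 mm in diameter, 19 mm high, with a 56 mm square-headed bolt beside it (on its own +x side, out to 47 mm); leave it alone. Origin: centre of the band's underside.
- spool: White plastic tape spool lying flat, 54 mm in diameter, 14 mm high, 20 mm hole; leave it alone. Origin: centre of the underside.
- wrench: Steel wrench 190 mm long lying across the back of the open drawer, near x = 0.71; leave it alone. Origin: underside, near the middle of its length; x along its length.
Not all that is in view belongs to the job. Leave any purple or red look-alike of the nut alone.

How it is judged (in metres and radians):
On the way, in this order (a step that is already met when the one before it is completed fails the run):
1. the large nut lies on the block, round the pipe (horizontal distance between nut and stand below 0.009 m and z of nut in the frame of stand between 0.016 and 0.024 m and angle between nut's own z axis and vertical below 0.15 rad), for 0.2 s.
2. the olive lies on the nut, round the pipe (horizontal distance between olive and stand below 0.009 m and z of olive in the frame of stand between 0.038 and 0.046 m and angle between olive's own z axis and vertical below 0.2 rad), for 0.2 s.
3. the valve sits down over the pipe end (horizontal distance between valve and stand below 0.009 m and z of valve in the frame of stand between 0.051 and 0.059 m and angle between valve's own z axis and vertical below 0.15 rad), for 0.2 s.
4. the plug sits in the top of the valve (horizontal distance between plug and valve below 0.009 m and z of plug in the frame of valve between 0.036 and 0.044 m and angle between plug's own z axis and vertical below 0.15 rad), for 0.2 s.
At the end, for the whole second after the job is handed in: Nut on the block, olive on the nut, valve's stop on the pipe end, plug in the valve's top: each within 4 mm of its seated height and 9 mm of the pipe's (plug: the valve's) axis, leaning under 0.15 rad (olive 0.2), at rest (under 20 mm/s) (all of step 1 and all of step 2 and all of step 3 and all of step 4 and linear speed of each of nut, olive, valve, plug below 0.02 m/s); the robot touches nothing.
It fails at once if the first small nut is shifted more than 25 mm (distance of nut_small_a from where it was at the start of the episode above 0.025 m).
It fails at once if the second small nut is shifted more than 25 mm (distance of nut_small_b from where it was at the start of the episode above 0.025 m).
It fails at once if the clamp is shifted more than 25 mm (distance of clamp from where it was at the start of the episode above 0.025 m).
It fails at once if the tape spool is shifted more than 25 mm (distance of spool from where it was at the start of the episode above 0.025 m).
It fails at once if the wrench is shifted more than 25 mm (distance of wrench from where it was at the start of the episode above 0.025 m).
It also fails if it takes over 109 s, if anything falls off the work surface, if the arm or the gripper's body presses on something with over 40 N, if the wrist force passes 120 N, or if a joint passes its speed limit or range.

ROBOT

A 6-joint arm with a two-finger parallel gripper is mounted at the origin on the work surface. World frame = base frame: x ahead of the robot, y to its left, z up, the work surface at z = 0. Lengths are in m, angles in degrees, forces in N, time in s.
With the tool pointing down it reaches from about 0.425 to 0.925 m from the base axis. Payload 12.5 kg.
Tool frame: the origin (TCP) lies between the finger pads; the fingertips stand 17 mm ahead of it and the grasp point (between the pads) lies 2 mm behind it; z points along the fingers, y is the line along which they close (so a half turn about z gives the same grasp; the last joint's range is limited). The gripper opens to 85 mm and grips with 20 to 120 N. Pads are 22 mm wide; open, the fingers measure 114 mm over their backs; the gripper's body (76 mm by 85 mm) begins 54 mm behind the grasp point. The pads swing forward as they close: fully open they stand 13 mm farther back than shut.
Start: joints at [-69.534, 28.126, 89.318, -0, 62.55, -6.05], TCP at [0.279, -0.559, 0.248] pointing down, gripper open.
Joint ranges: [-177.58, 177.58], [-47.91, 125.51], [2.72, 160], [-65.01, 245.01], [3.68, 167.84], [-153.87, 153.87]. Speed limits (degrees/s): [127.2, 127.2, 159.86, 180, 180, 180].

INTERFACE

Orientations are given as [roll, pitch, yaw] about the fixed x, y, z axes, in that order (R = Rz(yaw) Ry(pitch) Rx(roll)).
In Python, from station import sensors, viewer, job_done gives the robot as it stands. The module is installed in compiled form; this text tells all that it offers.
- The arm moves only by the shell command python3 -m jog 'ROWS' [OPENING] [FORCE]. ROWS is a JSON object whose one key "increments" holds one flat list of numbers, 6 for each row, row after row: the shift along the tool's x, y, z in cm, then the turn, a rotation vector about the tool's x, y, z in rad. In form: {"increments": [x, y, z, wx, wy, wz, x, y, z, wx, wy, wz, ...]}. A call has exactly 8 rows; each row is the pose to reach, as a shift and turn from the pose commanded when the call began, along the tool's axes at that moment; what a row does not reach only later rows make up. A row lasts 1/10 s, in which the tool goes at most 50 mm and 8.59 degrees, less where a joint would pass 70% of its speed; a pose out of reach is approached as far as the arm can. A call with a gripper value outside its range is refused whole. OPENING is the closure, from -1 (fully open) to 1 (shut), set as the call begins (- or left out, the last holds). The fingers move at their own pace and stop on an object; FORCE is the grip in N (left out, the last holds). Time passes only in rows, so rows that repeat a pose let the fingers close, or fill a call up. It gives the time, the measured TCP pose, the force, the opening and the grip force at its end, in the units of the state.
- sensors.get_obs(): the state, without advancing time (a new reading comes with each control period).
- viewer.grab_frame(name): name is "scene" or "top" or "wrist"; returns the picture (480x640x3 uint8, red, green, blue); there is no depth.
- viewer.camera_params(name): a dict with "fx", "fy", "cx", "cy" (pixels), "R" (3x3) and "t" (3): a world point X has camera coordinates R X + t; the wrist camera has in their place "mount" (4x4, takes a point from camera to tool coordinates, whose origin is the TCP and whose axes are the flange's). Camera axes: x right, y down, z forward; pixel columns grow to the right and rows downward; lengths in m; the calibration is good to about 2 mm. The wrist camera is an equidistant fisheye: a pixel r from the principal point sees the ray r / f radians off the axis. A picture is of the moment at which its call begins: read the wrist's pose just before it. camera_params takes no time and is no camera call.
- job_done(): hands the job in; it is judged then, once.
The state is a dict: "time": time; "qpos": joint angles; "qd": joint speeds; "tau": joint torques, N m; "ee_pos": TCP position; "tool_rot": TCP orientation; "ft_force": force on the tool from outside, world axes, zero at the start; "wrist_torque": the same for the moment, N m; "opening": finger opening in m; "finger_force": force on a finger pad.
Only numpy, scipy, OpenCV 4.12 (cv2) and the standard library are available. Lean on these libraries where they do the work, as an engineer would, in place of code of your own. Each camera call takes 0.05 s, during which the arm holds its last target. There are 200 camera calls.

## Working session

There is one attempt and no reset: what is moved stays moved. The work goes in short steps, Python scripts to look and compute and a shell command to move; the robot and the scene stay as the last step left them, time stands still between calls to the robot, and variables do not carry over. Pictures are saved under pics/ and viewed, at most 14 in all, crops included, and the job is handed in when it is done.

```bash
mkdir -p pics
cat > h.py <<'E'
import numpy as np, cv2
from station import sensors, viewer
def save(n,im,crop=None,s=1):
    if crop: im=im[crop[1]:crop[3],crop[0]:crop[2]]
    im=cv2.resize(im,None,fx=s,fy=s,interpolation=cv2.INTER_CUBIC)
    cv2.imwrite('pics/'+n+'.png',im[:,:,::-1])
E
python3 - <<'E'
from h import *
o=sensors.get_obs()
for k,v in o.items(): print(k,np.round(v,4))
for n in ['scene','top','wrist']:
    im=viewer.grab_frame(n); np.save(f'pics/{n}0.npy',im); save(n+'0',im)
    p=viewer.camera_params(n); print(n,{k:np.round(v,4).tolist() for k,v in p.items()})
E
```

```text
time 0.0
qpos [-6.95335e+01  2.81652e+01  8.93524e+01  2.00000e-04  6.25491e+01
 -6.05120e+00]
qd [ 0.0571  0.0845  0.0706 -0.005  -0.0068  0.0543]
tau [ 2.30000e-03 -6.18450e+01 -2.61591e+01  0.00000e+00  4.10000e-03
 -0.00000e+00]
ee_pos [ 0.279  -0.559   0.2477]
tool_rot [-1.799337e+02 -7.200000e-03  2.651760e+01]
ft_force [-0.1035  0.2348  0.092 ]
wrist_torque [ 0.0283 -0.0556 -0.0315]
finger_force 0.0
opening 0.0858
scene {'fx': 607.2135, 'fy': 607.2135, 'cx': 322.9546, 'cy': 246.9487, 'R': [[-0.636, 0.7716, 0.0142], [0.6251, 0.5259, -0.5768], [-0.4525, -0.358, -0.8168]], 't': [0.3209, -0.2861, 1.2257]}
top {'fx': 495.3727, 'fy': 495.3727, 'cx': 317.9348, 'cy': 241.5951, 'R': [[0.0049, -0.9999, 0.0157], [-0.9916, -0.0069, -0.1293], [0.1293, -0.015, -0.9915]], 't': [0.0029, 0.5166, 0.817]}
wrist {'fx': 371.6483, 'fy': 371.6483, 'cx': 321.4692, 'cy': 245.2525, 'mount': [[-0.0006, -0.9586, -0.2847, 0.0718], [1.0, -0.0004, -0.0005, 0.0001], [0.0004, -0.2847, 0.9586, -0.1257], [0.0, 0.0, 0.0, 1.0]]}
```

View pics/top0.png

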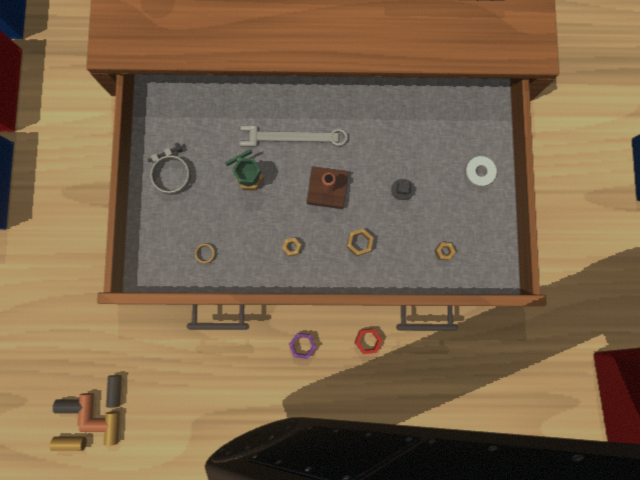

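View pics/scene0.png

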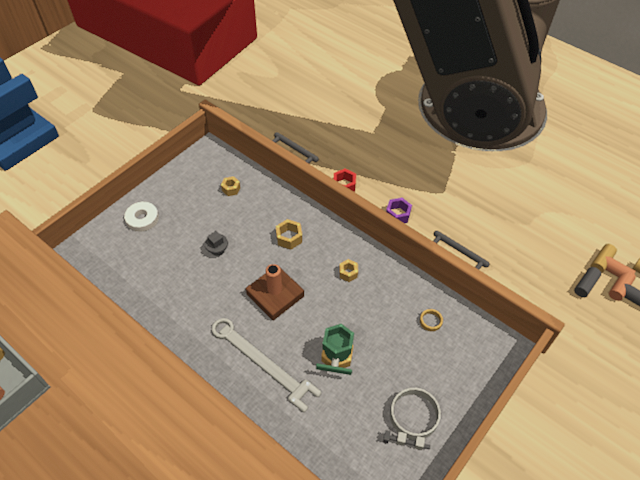

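Top view: the large nut is at (361,242). The small nuts are at (292,247) and (446,251), and the purple and red look-alikes at (303,345) and (369,341) lie outside the drawer. The olive is at (205,253), valve (247,173), plug (402,189) and stand (328,187). In the scene view the nut is at (289,234), olive (431,320), valve (338,345), plug (215,243) and pipe (274,270). The large brass nut inside the drawer is the widest of the three, so I'll confirm it in an enlarged crop.

Run:
```python
from h import *
t=np.load('pics/top0.npy'); s=np.load('pics/scene0.npy')
def c(im,x,y,w=50,h=50,k=4): return cv2.resize(im[y-h:y+h,x-w:x+w],None,fx=k,fy=k,interpolation=cv2.INTER_CUBIC)
r1=np.hstack([c(t,361,242,25,25,5),c(t,205,253,25,25,5),c(t,247,173,25,25,5)])
r1=np.hstack([c(t,x,y,25,25,4) for x,y in [(361,242),(205,253),(247,173),(402,189)]])
r2=np.hstack([c(s,x,y,25,25,4) for x,y in [(289,234),(431,320),(338,345),(215,243)]])
r3=np.hstack([c(t,328,187,25,25,4),c(t,292,247,25,25,4),c(s,274,285,25,25,4),c(s,348,270,25,25,4)])
save('crops0',np.vstack([r1,r2,r3]))
```

```text
(no output)
```

View pics/crops0.png

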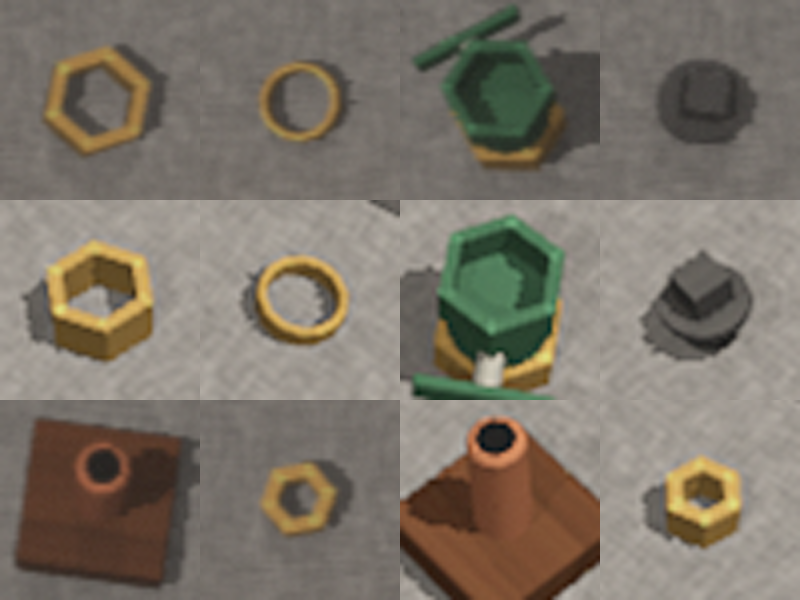

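The crop shows the nut's bore is wide and its hexagon large, while the nut at (292,247) is clearly smaller. The nut at (361,242) is therefore the right one. Next I fit model silhouettes in both views, with height left free.

```bash
cat > fit.py <<'E'
from h import *
from scipy.optimize import minimize
K=4
P={n:viewer.camera_params(n) for n in ('top','scene')}
def proj(n,X):
    p=P[n]; c=X@np.array(p['R']).T+np.array(p['t'])
    return np.c_[p['fx']*c[:,0]/c[:,2]+p['cx'],p['fy']*c[:,1]/c[:,2]+p['cy']]
def prism(r,z0,z1,n=6,ph=30):
    a=np.radians(ph+np.arange(n)*360/n); c=np.c_[r*np.cos(a),r*np.sin(a)]
    return np.vstack([np.c_[c,np.full(n,z)] for z in(z0,z1)])
hx=lambda af,z0,z1:prism(af/np.sqrt(3),z0,z1)
cy=lambda d,z0,z1:prism(d/2,z0,z1,36)
box=lambda a,z0,z1:prism(a/np.sqrt(2),z0,z1,4,45)
M=dict(nut=[hx(.04,0,.022)],olive=[cy(.034,0,.01)],
 valve=[hx(.042,0,.018),cy(.038,.018,.038),hx(.04,.038,.056)],
 plug=[cy(.037,.016,.021),box(.018,.021,.037)],stand=[box(.064,0,.02),cy(.022,.02,.071)],
 clamp=[cy(.066,0,.019)],)
def world(X,q):
    c,s=np.cos(q[3]),np.sin(q[3]); return X@np.array([[c,-s,0],[s,c,0],[0,0,1]]).T+q[:3]
def fit(name,masks,q0,zfree=True):
    """masks: {view:(mask upsampled K, x0,y0)}"""
    def cost(v):
        q=v if zfree else np.r_[v[:2],q0[2],v[2]]
        e=0
        for n,(m,x0,y0) in masks.items():
            r=np.zeros_like(m)
            for part in M[name]:
                uv=((proj(n,world(part,q))-[x0,y0]+.5)*K-.5)
                h=cv2.convexHull(np.round(uv*16).astype(np.int32))
                cv2.fillConvexPoly(r,h,1,cv2.LINE_8,4)
            e+=(r!=m).sum()/m.sum()
        return e
    v0=np.array(q0) if zfree else np.r_[q0[:2],q0[3]]
    best=None
    for dy in np.radians([-20,-8,0,8,20]):
        v=v0.copy(); v[-1]+=dy
        S=np.vstack([v]+[v+d for d in np.diag([.006,.006,.005,.15] if zfree else [.006,.006,.15])])
        r=minimize(cost,v,method='Nelder-Mead',options=dict(initial_simplex=S,xatol=1e-5,fatol=1e-5,maxiter=400))
        if best is None or r.fun<best.fun: best=r
    return best.x,best.fun
def crop(im,u,v,w=30):
    u,v=int(u),int(v); c=im[v-w:v+w,u-w:u+w]
    return cv2.resize(c,None,fx=K,fy=K,interpolation=cv2.INTER_CUBIC),u-w,v-w
def tri(a,b):
    A=[];
    for n,(u,v) in (('top',a),('scene',b)):
        p=P[n];Rt=np.c_[np.array(p['R']),p['t']]
        x,y=(u-p['cx'])/p['fx'],(v-p['cy'])/p['fy']
        A+=[x*Rt[2]-Rt[0],y*Rt[2]-Rt[1]]
    A=np.array(A); return np.linalg.lstsq(A[:,:3],-A[:,3],rcond=None)[0]
E
cat > m0.py <<'E'
from fit import *
I={n:np.load(f'pics/{n}0.npy') for n in P}
pix=dict(nut=((361,242),(289,232)),olive=((205,253),(431,320)),valve=((249,174),(338,342)),plug=((402,189),(215,241)),stand=((328,185),(275,286)))
sat=dict(nut=90,olive=90,stand=70)
out=[]
for k,(a,b) in pix.items():
    X=tri(a,b); ms={}; pv=[]
    for n,p in (('top',a),('scene',b)):
        im,x0,y0=crop(I[n],*p)
        H=cv2.cvtColor(im,cv2.COLOR_RGB2HSV).astype(int); f=im.astype(int)
        if k=='valve': m=((H[...,1]>75))
        elif k=='plug': m=(H[...,2]<(75 if n=='top' else 100))
        else: m=H[...,1]>sat[k]
        m=cv2.morphologyEx(m.astype(np.uint8),cv2.MORPH_OPEN,np.ones((7,7)) if k!='valve' else np.ones((33,33)))
        if k in('nut','olive'): # fill holes
            cs,_=cv2.findContours(m,cv2.RETR_EXTERNAL,cv2.CHAIN_APPROX_NONE); m=cv2.drawContours(m*0,[max(cs,key=cv2.contourArea)],-1,1,-1)
        ms[n]=(m,x0,y0); pv.append((im,m))
    q,e=fit(k,ms,np.r_[X[:2],.03,0]); print(k,np.round(X,4),'fit',np.round(q[:3],4),round(np.degrees(q[3]),1),'err',round(e,3))
    vis=[]
    for (n,(m,x0,y0)),(im,_) in zip(ms.items(),pv):
        im=im.copy(); cs,_=cv2.findContours(m,cv2.RETR_LIST,cv2.CHAIN_APPROX_NONE); cv2.drawContours(im,cs,-1,(0,0,255),1)
        for part in M[k]:
            uv=(proj(n,world(part,q))-[x0,y0]+.5)*K-.5
            cv2.polylines(im,[cv2.convexHull(uv.astype(np.int32))],True,(255,0,255),1)
        vis.append(im)
    out.append(cv2.resize(np.vstack(vis),(160,320)))
save('fit0',np.hstack(out))
E
python3 m0.py
```

```text
nut [ 0.5142 -0.0658  0.0437] fit [ 0.5153 -0.0649  0.0294] 17.8 err 0.081
olive [0.4952 0.199  0.0339] fit [0.4952 0.1989 0.0288] -4.7 err 0.169
valve [0.6252 0.1238 0.0655] fit [0.6252 0.1238 0.03  ] -20.0 err inf
plug [ 0.6061 -0.1374  0.0516] fit [ 0.6085 -0.141   0.0178] 12.7 err 0.746
stand [ 0.6098 -0.0091  0.056 ] fit [ 0.61   -0.0097  0.0272] -7.4 err 0.177fit.py:31: RuntimeWarning: divide by zero encountered in divide
  e+=(r!=m).sum()/m.sum()
  np.max(np.abs(fsim[0] - fsim[1:])) <= fatol):
```

View pics/fit0.png

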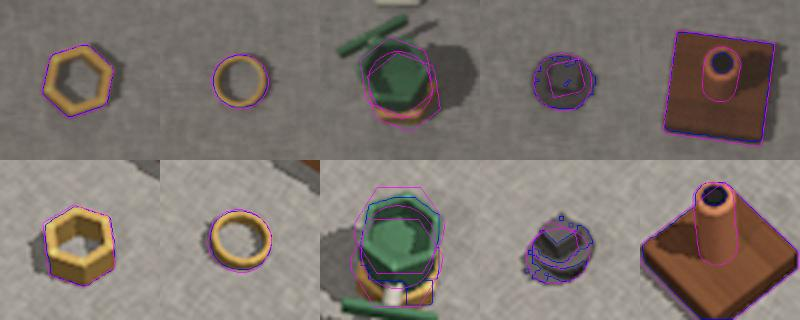

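```bash
cat > m1.py <<'E'
from fit import *
from scipy.optimize import least_squares
for k,a,b,z in [('pipe top',(328.6,177.9),(272.9,268.6),.103),('valve top',(246.6,170.4),(338.2,337.9),.086),('plug head',(403.1,184.9),(215.9,235.4),.067)]:
    X=tri(a,b); print(k,np.round(X,4),'expected z',z,'reproj',np.round(proj('top',X[None])[0]-a,1),np.round(proj('scene',X[None])[0]-b,1))
# valve yaw from top hexagon vertices + both views
T=np.array([(480,40),(537,48),(555,93),(520,140),(465,132),(444,90)])/4-.4-[100,0]+[222,148]
S=np.array([(508,215),(565,248),(560,305),(492,335),(440,298),(449,238)])/4-.4-[100,50]+[313,320]
B=M['valve'][2][6:]
from scipy.spatial.distance import cdist
f=lambda q:np.concatenate([np.r_[cdist(p,proj(n,world(B,q))).min(1)] for n,p in(('top',T),('scene',S))])
for y0 in (-30,-10,10,30):
    r=least_squares(f,np.r_[tri((246.6,170.4),(338.2,337.9))-[0,0,.056],np.radians(y0)]); print('valve',np.round(r.x[:3],4),np.degrees(r.x[3]).round(1),r.cost.round(2))
# handle ends seen in top, assume z=.058
p=P['top'];R=np.array(p['R']);C=-R.T@np.array(p['t'])
def ray(u,z):
    d=R.T@np.array([(u[0]-p['cx'])/p['fx'],(u[1]-p['cy'])/p['fy'],1]);return C+d*(z-C[2])/d[2]
h=[ray(np.array(u)/4-.4-[100,0]+[222,148],.058) for u in((420,62),(516,12))]
print('handle',np.round(h,4),'len',np.linalg.norm(h[1]-h[0]),'dir',np.degrees(np.arctan2(*(h[1]-h[0])[1::-1])))
# plug head yaw: top-face corners in both views
T=np.array([(683,68),(728,66),(731,112),(684,113)])/4-.4-[150,0]+[377,164]
S=np.array([(704,252),(740,272),(706,294),(671,277)])/4-.4-[150,50]+[190,218]
B=box(.018,0,.037)[4:]
from itertools import product
for y0 in (-30,-10,10,30):
    r=least_squares(f,np.r_[tri((403.1,184.9),(215.9,235.4))-[0,0,.037],np.radians(y0)]); print('plug',np.round(r.x[:3],4),np.degrees(r.x[3]).round(1),r.cost.round(2))
E
python3 m1.py; sed -i 's/crop(I\[n\],\*p)/crop(I[n],*p,45 if k=="stand" else 30)/' m0.py; python3 m0.py 2>/dev/null | grep -v "valve\|plug"
python3 - <<'E'
import sys; sys.path.insert(0,'.')
from h import *
save('x',np.vstack([cv2.resize(np.load('pics/top0.npy')[164:214,377:427],None,fx=8,fy=8,interpolation=cv2.INTER_CUBIC)]))
E
```

```text
pipe top [ 0.6099 -0.0089  0.1036] expected z 0.103 reproj [-0.4  0.3] [-0.6 -0.1]
valve top [0.6269 0.1253 0.0824] expected z 0.086 reproj [-0.4  0.3] [-0.6 -0.1]
plug head [ 0.607  -0.1337  0.0717] expected z 0.067 reproj [-0.8  0.5] [-1.  -0.3]
valve [0.627  0.1254 0.0269] -60.4 14.96
valve [0.627  0.1254 0.0269] -0.4 14.96
valve [0.627  0.1254 0.0269] -0.4 14.96
valve [0.627  0.1254 0.0269] -0.4 14.96
handle [[0.6466 0.162  0.058 ]
 [0.6689 0.1219 0.058 ]] len 0.0459377404185634 dir -60.934056475170244
plug [ 0.6061 -0.1348  0.0311] 3.0 5.5
plug [ 0.6061 -0.1348  0.0311] 1.7 5.42
plug [ 0.6061 -0.1348  0.0311] 3.2 5.53
plug [ 0.6061 -0.1348  0.0311] 2.5 5.44
nut [ 0.5142 -0.0658  0.0437] fit [ 0.5153 -0.0649  0.0294] 17.8 err 0.081
olive [0.4952 0.199  0.0339] fit [0.4952 0.1989 0.0288] -4.7 err 0.169
stand [ 0.6098 -0.0091  0.056 ] fit [ 0.6099 -0.0094  0.0273] -7.4 err 0.26
```

Heights check out: pipe top 0.1036 (expected 0.103), nut 0.029, olive 0.029, plug 0.031, valve 0.027 (all expected 0.030). Valve yaw is about −60.5°: the handle's mid-point gives +y at about 29°, which agrees with the hexagon fit of −0.4° mod 60. Moving above the nut now, turning to yaw 47.8.

```bash
python3 -m jog '{"increments":[1.3,-1,0,0,0,0, 3.5,-2.7,0,0,0,0, 6.5,-5,0,0,0,0, 9.9,-7.7,0,0,0,0, 13.8,-10.8,0,0,0,0, 17.7,-13.8,0,0,0,0, 21.6,-16.8,0,0,0,0, 25.5,-19.9,0,0,0,0]}' -1 40
python3 -m jog '{"increments":[3.5,-2.8,1,0,0,-0.06, 7.1,-5.5,1.9,0,0,-0.13, 10.3,-8,2.8,0,0,-0.2, 13.1,-10.2,3.5,0,0,-0.27, 15.2,-11.8,4.1,0,0,-0.32, 16.8,-13.1,4.6,0,0,-0.355, 17.7,-13.8,4.8,0,0,-0.372, 17.7,-13.8,4.8,0,0,-0.372]}'
cat >> fit.py <<'E'
from scipy.spatial.transform import Rotation
W=viewer.camera_params('wrist'); WP={}
_p=proj
def proj(n,X):
    if n in P: return _p(n,X)
    Tp,Tr=WP[n]; tl=(X-Tp)@Tr; m=np.array(W['mount']); c=(tl-m[:3,3])@m[:3,:3]
    th=np.arctan2(np.hypot(c[:,0],c[:,1]),c[:,2]); ph=np.arctan2(c[:,1],c[:,0]); 
    return np.c_[W['fx']*th*np.cos(ph)+W['cx'],W['fy']*th*np.sin(ph)+W['cy']]
def shoot(tag):
    o=sensors.get_obs(); WP[tag]=(np.array(o['ee_pos']),Rotation.from_euler('xyz',o['tool_rot'],degrees=True).as_matrix())
    im=viewer.grab_frame('wrist'); np.savez(f'pics/{tag}.npz',im=im,p=WP[tag][0],r=WP[tag][1]); return im
def load(tag):
    d=np.load(f'pics/{tag}.npz'); WP[tag]=(d['p'],d['r']); return d['im']
def go(x,y,z,yaw=None):
    """print tool shift in cm and turn about tool z to reach world pose"""
    o=sensors.get_obs(); R=Rotation.from_euler('xyz',o['tool_rot'],degrees=True)
    d=R.inv().apply(np.array([x,y,z])-o['ee_pos'])*100
    dy=0 if yaw is None else -np.radians((yaw-o['tool_rot'][2]+180)%360-180)
    print('t',round(o['time'],2),'at',np.round(o['ee_pos'],4),np.round(o['tool_rot'],1),'-> cm',d.round(2),'wz',round(dy,3),'halves',(d/2).round(2))
E
python3 - <<'E'
from fit import *
im=shoot('w1')
# draw predicted outlines
for k,q in dict(nut=[.5153,-.0649,.0294,np.radians(17.8)],stand=[.61,-.0092,.03,np.radians(-7.4)],plug=[.607,-.1345,.03,.04]).items():
    for part in M[k]: cv2.polylines(im,[cv2.convexHull(proj('w1',world(part,np.array(q))).astype(np.int32))],True,(255,0,255),1)
save('w1',im)
go(.5153,-.0649,.049,47.8)
E
```

```text
time: 0.95
ee_pos: [0.4187, -0.2647, 0.2484]
tool_rot: [180.0, -0.0, 26.5]
ft_force: [0.2, -0.6, 0.4]
opening: 0.0851
finger_force: 0.0
time: 1.75
ee_pos: [0.5151, -0.0636, 0.2001]
tool_rot: [-180.0, 0.0, 47.9]
ft_force: [0.2, 0.4, -0.1]
opening: 0.0854
finger_force: 0.0
t 1.8 at [ 0.5149 -0.0645  0.2003] [-180.     0.    47.9] -> cm [-0.    0.06 15.13] wz 0.001 halves [-0.    0.03  7.57]
```

View pics/w1.png

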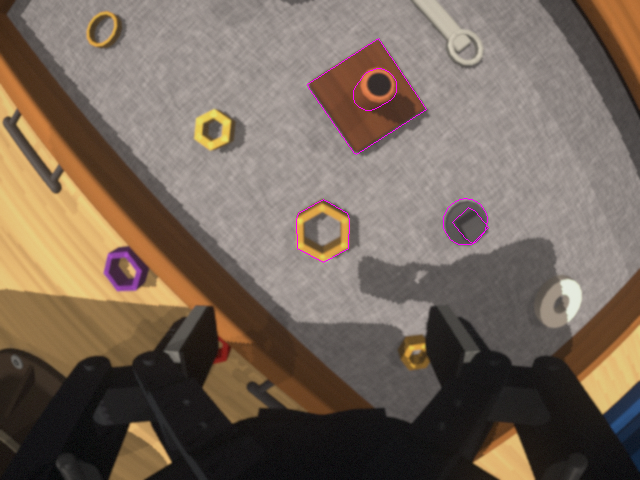

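The wrist view shows the nut outline at (323,232) within a pixel of the prediction. The pipe rim is at (379,86) and the plug head at (473,224), both about 4 px from predicted. I'll refine the nut and pipe in this frame.

```bash
cat > m2.py <<'E'
from fit import *
im0=load('w1')
def mk(im,u,v,w,s):
    im,x0,y0=crop(im,u,v,w); m=(cv2.cvtColor(im,cv2.COLOR_RGB2HSV)[...,1]>s).astype(np.uint8)
    cs,_=cv2.findContours(m,cv2.RETR_EXTERNAL,cv2.CHAIN_APPROX_NONE); m=cv2.drawContours(m*0,[max(cs,key=cv2.contourArea)],-1,1,-1)
    return m,x0,y0
for s in(80,110):
    q,e=fit('nut',{'w1':mk(im0,323,232,45,s)},np.array([.5153,-.0649,.03,.31]),False);print('nut',np.round(q[:2],4),np.degrees(q[2]).round(1),round(e,3))
    q,e=fit('stand',{'w1':mk(im0,370,95,75,s)},np.array([.61,-.0092,.03,-.13]),False);print('stand',np.round(q[:2],4),np.degrees(q[2]).round(1),round(e,3))
# pipe top circle: orange pixels
H=cv2.cvtColor(im0,cv2.COLOR_RGB2HSV); c=im0[60:112,350:408].astype(int)
dark=(c.sum(2)<130).astype(np.uint8); n,l,st,ce=cv2.connectedComponentsWithStats(dark)
print('bore blobs',[(ce[i]+[350,60],st[i,4]) for i in range(1,n) if st[i,4]>40])
uv=lambda X:proj('w1',np.array([X]))[0].round(1)
print('pred pipe top',uv([.61,-.0092,.103]),uv([.615,-.0092,.103]),uv([.61,-.0042,.103]))
E
python3 m2.py
```

```text
nut [ 0.5152 -0.0638] 18.2 0.021
stand [ 0.6109 -0.0079] -7.8 0.045
nut [ 0.5151 -0.064 ] 17.9 0.034
stand [ 0.611  -0.0081] -7.1 0.073
bore blobs []
pred pipe top [379.3  85.9] [385.4  80.8] [373.7  79.7]
```

```bash
python3 -m jog '{"increments":[0,0,1.5,0,0,0, 0,0.02,4,0,0,0, 0,0.02,7,0,0,0, 0,0.02,10,0,0,0, 0,0.02,12.5,0,0,0, 0,0.02,14.2,0,0,0, 0,0.02,15,0,0,0, 0,0.02,15.1,0,0,0]}'
python3 -m jog '{"increments":[0,0,0,0,0,0, 0,0,0,0,0,0, 0,0,0,0,0,0, 0,0,0,0,0,0, 0,0,0,0,0,0, 0,0,0,0,0,0, 0,0,0,0,0,0, 0,0,0,0,0,0]}' 1 50
```

```text
time: 2.6
ee_pos: [0.515, -0.0657, 0.0489]
tool_rot: [-180.0, 0.0, 47.8]
ft_force: [0.2, -0.0, 0.4]
opening: 0.0856
finger_force: 0.0
time: 3.4
ee_pos: [0.5156, -0.0651, 0.0503]
tool_rot: [179.9, -0.0, 47.8]
ft_force: [-1.9, -0.5, 6.5]
opening: 0.0392
finger_force: 50.3
```

```bash
python3 -m jog '{"increments":[0,0,-1,0,0,0, 0,0,-3,0,0,0, 0,0,-5.5,0,0,0, 0,0,-7.8,0,0,0, 0,0,-9.2,0,0,0, 0,0,-9.8,0,0,0, 0,0,-10,0,0,0, 0,0,-10,0,0,0]}'
python3 -m jog '{"increments":[0.8,0.26,0,0,0,0, 2.6,0.8,0,0,0,0, 5.3,1.6,0,0,0,0, 7.9,2.45,0,0,0,0, 9.7,3,0,0,0,0, 10.5,3.27,0,0,0,0, 10.56,3.27,0,0,0,0, 10.56,3.27,0,0,0,0]}'
python3 - <<'E'
from fit import *
im=shoot('w2'); t=viewer.grab_frame('top'); s=viewer.grab_frame('scene'); np.save('pics/top1.npy',t); np.save('pics/scene1.npy',s)
cv2.polylines(im,[cv2.convexHull(proj('w2',world(cy(.022,0,.073)[36:],np.array([.6105,-.0085,.03,0]))).astype(np.int32))],True,(255,0,255),1)
u=proj('top',np.array([[.61,-.009,.12]]))[0].astype(int);v=proj('scene',np.array([[.61,-.009,.12]]))[0].astype(int)
k=lambda I,p:cv2.resize(I[p[1]-40:p[1]+40,p[0]-40:p[0]+40],(240,240),interpolation=cv2.INTER_CUBIC)
save('p2',np.hstack([im[:480,:],np.vstack([k(t,u),k(s,v)])[:, :160*1+80][:480,:160]]))
go(.6107,-.0088,.071)
E
```

```text
time: 4.2
ee_pos: [0.5151, -0.0649, 0.1492]
tool_rot: [-180.0, 0.0, 47.8]
ft_force: [0.3, 0.5, -1.2]
opening: 0.039
finger_force: 50.8
time: 5.0
ee_pos: [0.6098, -0.0088, 0.1487]
tool_rot: [-179.9, 0.1, 47.8]
ft_force: [0.4, 0.1, -1.5]
opening: 0.039
finger_force: 50.8
t 5.15 at [ 0.6099 -0.0091  0.1493] [-180.     0.    47.8] -> cm [0.08 0.04 7.83] wz 0 halves [0.04 0.02 3.92]
```

View pics/p2.png

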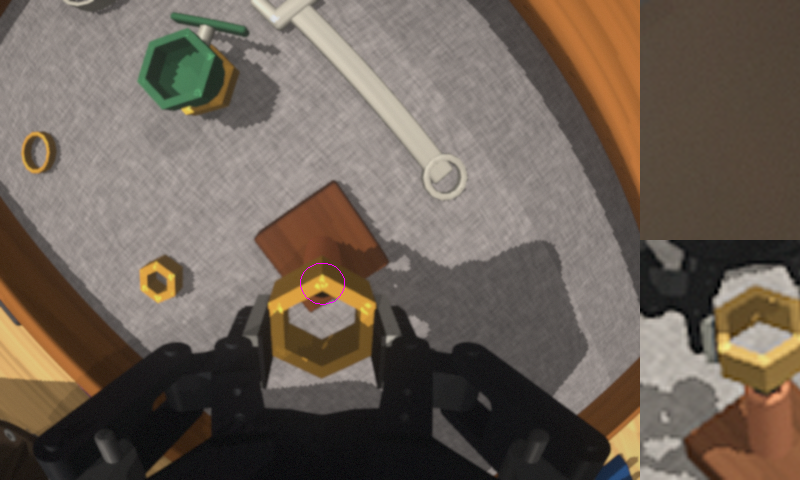

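The wrist picture shows the nut held flat, around (322,325), with the pipe right below it; the scene crop confirms this. Lowering in two stages.

```bash
python3 -m jog '{"increments":[0.08,0.04,0.6,0,0,0, 0.08,0.04,1.4,0,0,0, 0.08,0.04,2,0,0,0, 0.08,0.04,2.5,0,0,0, 0.08,0.04,2.9,0,0,0, 0.08,0.04,3.2,0,0,0, 0.08,0.04,3.5,0,0,0, 0.08,0.04,3.5,0,0,0]}'
python3 -c "
from fit import *
go(.6107,-.0088,.071)"
```

```text
time: 5.95
ee_pos: [0.6112, -0.0083, 0.1139]
tool_rot: [-180.0, 0.0, 47.8]
ft_force: [-0.5, 0.4, -1.1]
opening: 0.0392
finger_force: 50.8
t 5.95 at [ 0.6112 -0.0083  0.1139] [-180.     0.    47.8] -> cm [-0.07 -0.    4.29] wz 0 halves [-0.03 -0.    2.15]
```

```bash
python3 -m jog '{"increments":[0,0,0.5,0,0,0, 0,0,1.2,0,0,0, 0,0,2,0,0,0, 0,0,2.8,0,0,0, 0,0,3.5,0,0,0, 0,0,4,0,0,0, 0,0,4.2,0,0,0, 0,0,4.25,0,0,0]}'
```

```text
time: 6.75
ee_pos: [0.6113, -0.0084, 0.0715]
tool_rot: [-180.0, 0.0, 47.8]
ft_force: [0.3, -0.6, -0.3]
opening: 0.0385
finger_force: 50.8
```

```bash
python3 -m jog '{"increments":[0,0,0,0,0,0, 0,0,0,0,0,0, 0,0,0,0,0,0, 0,0,0,0,0,0, 0,0,0,0,0,0, 0,0,-0.3,0,0,0, 0,0,-1,0,0,0, 0,0,-2,0,0,0]}' -1
python3 -m jog '{"increments":[0,0,-2,0,0,0, 0,0,-4.5,0,0,0, 0,0,-6.5,0,0,0, 0.4,-1.1,-8,0,0,0, 1.2,-3.6,-8.5,0,0,0, 2.4,-7.2,-8.5,0,0,0, 3.8,-11.4,-8.5,0,0,0, 5.2,-15.6,-8.5,0,0,0]}'
python3 -m jog '{"increments":[1.1,-3.4,0,0,0,0, 1.8,-5.4,0,0,0,0, 2.2,-6.6,0,0,0,0, 2.34,-6.95,0,0,0,0, 2.34,-6.95,0,0,0,0, 2.34,-6.95,0,0,0,0, 2.34,-6.95,0,0,0,0, 2.34,-6.95,0,0,0,0]}'
python3 - <<'E'
from fit import *
im=shoot('w3'); t=viewer.grab_frame('top'); s=viewer.grab_frame('scene'); np.save('pics/top2.npy',t); np.save('pics/scene2.npy',s)
X=np.array([.4952,.1989,.03,0]); u=proj('w3',X[None,:3])[0]; print(u)
from m2 import mk
for sv in(80,110):
    q,e=fit('olive',{'w3':mk(im,*u,40,sv)},X,False);print('olive',np.round(q[:2],4),round(e,3))
cv2.polylines(im,[cv2.convexHull(proj('w3',world(M['olive'][0],np.r_[q[:2],.03,0])).astype(np.int32))],True,(255,0,255),1)
S=np.array([.6107,-.0087,.05,np.radians(18)])
for n,I in(('top',t),('scene',s)):
    for part in (M['nut'][0],): cv2.polylines(I,[cv2.convexHull(proj(n,world(part,S)).astype(np.int32))],True,(255,0,255),1)
k=lambda I,n:(lambda p:cv2.resize(I[p[1]-30:p[1]+30,p[0]-20:p[0]+20],(160,240),interpolation=cv2.INTER_CUBIC))(proj(n,S[None,:3])[0].astype(int))
save('p3',np.hstack([im,np.vstack([k(t,'top'),k(s,'scene')])]))
go(*q[:2],.05)
E
```

```text
time: 7.55
ee_pos: [0.6112, -0.0083, 0.0922]
tool_rot: [-180.0, 0.0, 47.8]
ft_force: [0.2, 0.2, -0.2]
opening: 0.0856
finger_force: 0.0
time: 8.35
ee_pos: [0.5291, 0.1365, 0.1773]
tool_rot: [180.0, -0.0, 47.8]
ft_force: [0.0, 0.2, 1.2]
opening: 0.0855
finger_force: 0.0
time: 9.15
ee_pos: [0.4951, 0.1983, 0.1767]
tool_rot: [180.0, 0.0, 47.8]
ft_force: [-0.0, 1.0, -0.4]
opening: 0.0852
finger_force: 0.0
[321.35291363 233.15973722]
nut [ 0.5152 -0.0639] 18.2 0.022
stand [ 0.6108 -0.0084] -7.1 0.045
nut [ 0.5151 -0.064 ] 17.9 0.034
stand [ 0.6116 -0.0081] -6.8 0.073
bore blobs []
pred pipe top [379.3  85.9] [385.4  80.8] [373.7  79.7]
olive [0.4956 0.1995] 0.04
olive [0.4951 0.1989] 0.08
t 9.3 at [0.4949 0.1986 0.1767] [180.    0.   47.8] -> cm [ 0.04 -0.   12.67] wz 0 halves [ 0.02 -0.    6.34]
```

View pics/p3.png

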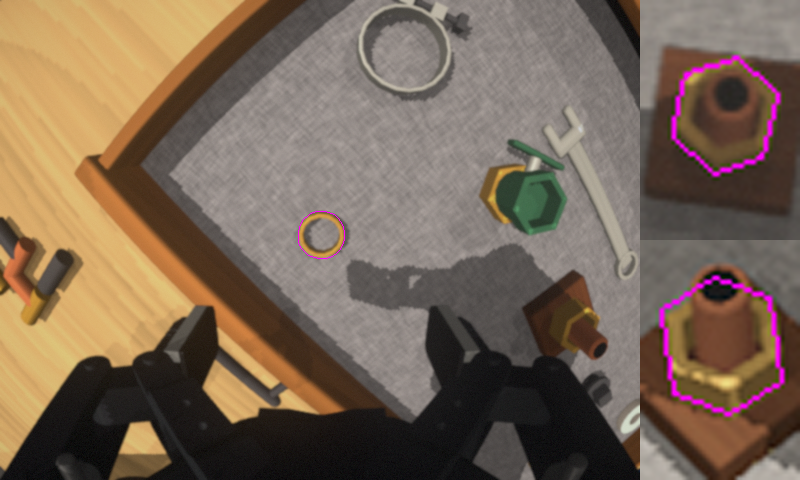

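The nut sits flat on the block around the pipe in both fixed views, and the olive at (322,235) is right under the tool. Picking the olive.

```bash
python3 -m jog '{"increments":[0.05,0,1.5,0,0,0, 0.05,0,4,0,0,0, 0.05,0,7,0,0,0, 0.05,0,9.5,0,0,0, 0.05,0,11.2,0,0,0, 0.05,0,12.2,0,0,0, 0.05,0,12.5,0,0,0, 0.05,0,12.5,0,0,0]}'
python3 -m jog '{"increments":[0,0,0,0,0,0, 0,0,0,0,0,0, 0,0,0,0,0,0, 0,0,0,0,0,0, 0,0,0,0,0,0, 0,0,0,0,0,0, 0,0,0,0,0,0, 0,0,0,0,0,0]}' 1 30
```

```text
time: 10.1
ee_pos: [0.4952, 0.1993, 0.0519]
tool_rot: [180.0, 0.0, 47.8]
ft_force: [0.1, 0.8, 0.5]
opening: 0.0856
finger_force: 0.0
time: 10.9
ee_pos: [0.4953, 0.1993, 0.0525]
tool_rot: [180.0, -0.0, 47.8]
ft_force: [-1.1, -0.7, 7.5]
opening: 0.0317
finger_force: 29.0
```

```bash
python3 -m jog '{"increments":[0,0,-0.6,0,0,0, 0,0,-2.2,0,0,0, 0,0,-4.6,0,0,0, 0,0,-7.2,0,0,0, 0,0,-9.4,0,0,0, 0,0,-10.6,0,0,0, 0,0,-11,0,0,0, 0,0,-11,0,0,0]}'
python3 -m jog '{"increments":[-0.46,1.35,0,0,0,0, -1.37,4.06,0,0,0,0, -2.67,7.9,0,0,0,0, -4.04,11.95,0,0,0,0, -5.41,16,0,0,0,0, -6.55,19.4,0,0,0,0, -7.3,21.6,0,0,0,0, -7.62,22.54,0,0,0,0]}'
python3 - <<'E'
from fit import *
im=shoot('w4'); s=viewer.grab_frame('scene'); np.save('pics/scene3.npy',s)
go(.611,-.0085,.1)
p=np.array(sensors.get_obs()['ee_pos']); c=proj('scene',(p-[0,0,.03])[None])[0].astype(int)
a=cv2.resize(im[200:440,200:440],(400,400),interpolation=cv2.INTER_CUBIC); b=cv2.resize(s[c[1]-40:c[1]+40,c[0]-40:c[0]+40],(400,400),interpolation=cv2.INTER_CUBIC)
save('p4',np.hstack([a,b]))
E
```

```text
time: 11.7
ee_pos: [0.495, 0.1993, 0.1618]
tool_rot: [180.0, -0.0, 47.8]
ft_force: [0.0, -0.7, -1.0]
opening: 0.0313
finger_force: 29.8
time: 12.5
ee_pos: [0.6116, -0.0114, 0.1604]
tool_rot: [-179.9, 0.1, 47.7]
ft_force: [0.5, 0.4, -0.8]
opening: 0.0315
finger_force: 29.8
t 12.6 at [ 0.611  -0.0098  0.1607] [-179.9    0.    47.7] -> cm [ 0.1  -0.08  6.07] wz 0 halves [ 0.05 -0.04  3.04]
```

View pics/p4.png

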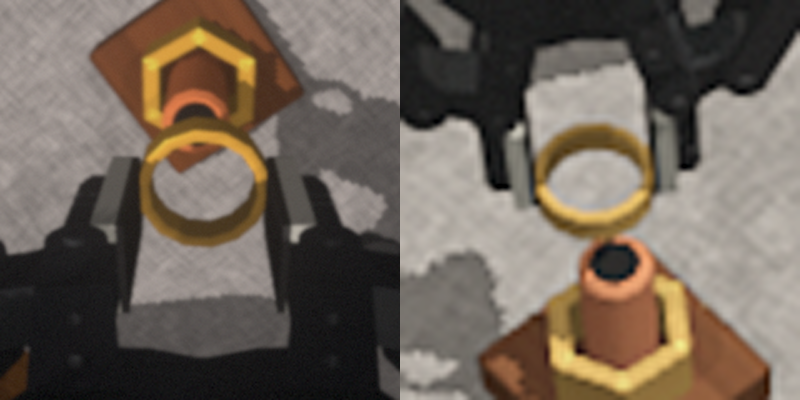

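The olive is held flat between the pads in both crops, with the pipe directly below. Lowering.

```bash
python3 -m jog '{"increments":[0.1,-0.08,0.3,0,0,0, 0.1,-0.08,1,0,0,0, 0.1,-0.08,1.8,0,0,0, 0.1,-0.08,2.5,0,0,0, 0.1,-0.08,3.1,0,0,0, 0.1,-0.08,3.6,0,0,0, 0.1,-0.08,4.1,0,0,0, 0.1,-0.08,4.5,0,0,0]}'
python3 -c "
from fit import *
go(.611,-.0085,.0965)"
```

```text
time: 13.4
ee_pos: [0.611, -0.0072, 0.1163]
tool_rot: [-180.0, 0.0, 47.8]
ft_force: [0.4, 0.3, -0.1]
opening: 0.0314
finger_force: 29.8
t 13.4 at [ 0.611  -0.0072  0.1163] [-180.     0.    47.8] -> cm [-0.1   0.08  1.98] wz 0 halves [-0.05  0.04  0.99]
```

```bash
python3 -m jog '{"increments":[-0.05,0.04,0.1,0,0,0, -0.05,0.04,0.4,0,0,0, -0.05,0.04,0.8,0,0,0, -0.05,0.04,1.2,0,0,0, -0.05,0.04,1.6,0,0,0, -0.05,0.04,1.85,0,0,0, -0.05,0.04,1.95,0,0,0, -0.05,0.04,1.95,0,0,0]}'
```

```text
time: 14.2
ee_pos: [0.611, -0.0079, 0.0972]
tool_rot: [-180.0, 0.0, 47.8]
ft_force: [0.6, 0.3, -0.5]
opening: 0.0315
finger_force: 29.8
```

```bash
python3 -m jog '{"increments":[0,0,0,0,0,0, 0,0,0,0,0,0, 0,0,0,0,0,0, 0,0,0,0,0,0, 0,0,0,0,0,0, 0,0,-0.3,0,0,0, 0,0,-1.2,0,0,0, 0,0,-2.5,0,0,0]}' -1
python3 -m jog '{"increments":[0,0,-2,0,0,0, 0,0,-4.5,0,0,0, 0.5,-0.4,-6.5,0,0,0, 2,-1.4,-7.7,0,0,0.05, 4.5,-3.2,-7.8,0,0,0.12, 7.5,-5.3,-7.8,0,0,0.2, 9.8,-7,-7.8,0,0,0.28, 11,-7.8,-7.8,0,0,0.319]}'
python3 - <<'E'
from fit import *
import sys
for _ in range(3): im=shoot('w5')
t=viewer.grab_frame('top'); s=viewer.grab_frame('scene'); np.save('pics/top3.npy',t); np.save('pics/scene4.npy',s)
go(.627,.1254,.08,29.5)
V=np.array([.627,.1254,.03,np.radians(-60.5)])
for part in M['valve'][::2]: cv2.polylines(im,[cv2.convexHull(proj('w5',world(part,V)).astype(np.int32))],True,(255,0,255),1)
S=np.array([.611,-.0085,.072,0])
for n,I in(('top',t),('scene',s)): cv2.polylines(I,[cv2.convexHull(proj(n,world(M['olive'][0],S)).astype(np.int32))],True,(255,0,255),1)
k=lambda I,n:(lambda p:cv2.resize(I[p[1]-30:p[1]+30,p[0]-20:p[0]+20],(160,240),interpolation=cv2.INTER_CUBIC))(proj(n,S[None,:3])[0].astype(int))
u=proj('w5',V[None,:3]+[0,0,.05])[0].astype(int); print(u)
save('p5',np.hstack([im,np.vstack([k(t,'top'),k(s,'scene')])]))
E
```

```text
time: 15.0
ee_pos: [0.6109, -0.0078, 0.1228]
tool_rot: [-180.0, 0.0, 47.8]
ft_force: [0.6, -0.6, 1.1]
opening: 0.0855
finger_force: 0.0
time: 15.8
ee_pos: [0.6271, 0.1283, 0.2017]
tool_rot: [180.0, -0.1, 29.5]
ft_force: [-0.6, -0.3, 0.4]
opening: 0.0857
finger_force: 0.0
t 16.05 at [0.627  0.1253 0.2008] [180.   -0.   29.6] -> cm [ 0.000e+00 -1.000e-02  1.208e+01] wz 0.002 halves [ 0.   -0.01  6.04]
[324 245]
```

View pics/p5.png

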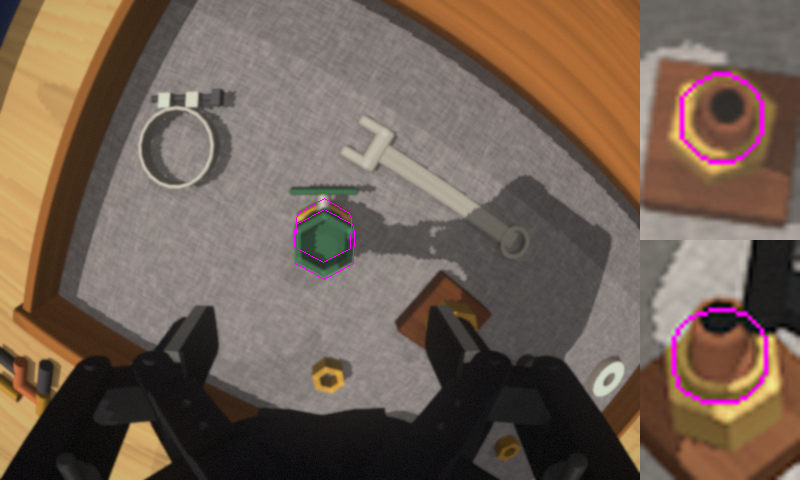

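The olive lies on the nut around the pipe in both fixed crops. The valve is at (324,245), with its handle bar level in the picture, so the yaw is right. One refining fit on its position.

Run:
```python
from fit import *
im=load('w5'); c,x0,y0=crop(im,324,238,45)
H=cv2.cvtColor(c,cv2.COLOR_RGB2HSV).astype(int)
m=((H[...,1]>75)&(H[...,2]>25)).astype(np.uint8)
m=cv2.morphologyEx(m,cv2.MORPH_CLOSE,np.ones((9,9)))
m=cv2.morphologyEx(m,cv2.MORPH_OPEN,np.ones((41,41)))
ys,xs=np.nonzero(m); print('mask bbox',xs.min()/K+x0,xs.max()/K+x0,ys.min()/K+y0,ys.max()/K+y0)
q,e=fit('valve',{'w5':(m,x0,y0)},np.array([.627,.1254,.03,np.radians(-60.5)]),False); print(np.round(q[:2],4),np.degrees(q[2]).round(1),round(e,3))
```

```text
mask bbox 295.5 352.25 212.0 260.5
[0.6365 0.1313] -61.5 0.702
```

Run:
```python
from fit import *
im=load('w5'); c,x0,y0=crop(im,324,238,45); f=c.astype(int)
g=(f[...,1]-f[...,0]>8).astype(np.uint8)
g=cv2.morphologyEx(cv2.morphologyEx(g,cv2.MORPH_CLOSE,np.ones((9,9))),cv2.MORPH_OPEN,np.ones((41,41)))
ys,xs=np.nonzero(g); print('green bbox',xs.min()/K+x0,xs.max()/K+x0,ys.min()/K+y0,ys.max()/K+y0)
V=np.array([.627,.1254,.03,np.radians(-60.5)])
for i in(1,2):
  p=proj('w5',world(M['valve'][i],V)); print('pred part',i,p.min(0).round(1),p.max(0).round(1))
M['valve']=M['valve'][1:]
q,e=fit('valve',{'w5':(g,x0,y0)},V,False); print(np.round(q[:2],4),np.degrees(q[2]).round(1),round(e,3))
```

```text
green bbox 294.0 353.5 211.5 275.0
pred part 1 [298.1 209.3] [350.4 265.1]
pred part 2 [294.7 209. ] [354.3 279.3]
[0.6274 0.1266] -61.2 0.065
```

```bash
python3 -m jog '{"increments":[0.08,-0.05,1.5,0,0,0, 0.08,-0.05,4,0,0,0, 0.08,-0.05,6.5,0,0,0, 0.08,-0.05,9,0,0,0, 0.08,-0.05,10.6,0,0,0, 0.08,-0.05,11.5,0,0,0, 0.08,-0.05,11.8,0,0,0, 0.08,-0.05,11.8,0,0,0]}'
python3 -m jog '{"increments":[0,0,0,0,0,0, 0,0,0,0,0,0, 0,0,0,0,0,0, 0,0,0,0,0,0, 0,0,0,0,0,0, 0,0,0,0,0,0, 0,0,0,0,0,0, 0,0,0,0,0,0]}' 1 60
```

```text
time: 16.85
ee_pos: [0.6277, 0.1264, 0.0826]
tool_rot: [180.0, -0.0, 29.5]
ft_force: [-0.3, 0.2, -0.2]
opening: 0.0855
finger_force: 0.0
time: 17.65
ee_pos: [0.6279, 0.1268, 0.0831]
tool_rot: [180.0, -0.1, 29.6]
ft_force: [0.2, -0.0, 5.9]
opening: 0.0391
finger_force: 61.4
```

```bash
python3 -m jog '{"increments":[0,0,-0.6,0,0,0, 0,0,-2.2,0,0,0, 0,0,-4.6,0,0,0, 0,0,-7.2,0,0,0, 0,0,-9.2,0,0,0, 0,0,-10.2,0,0,0, 0,0,-10.5,0,0,0, 0,0,-10.5,0,0,0]}'
python3 -m jog '{"increments":[-0.5,0.7,0,0,0,0, -1.6,2.1,0,0,0,0, -3.2,4.3,0,0,0,0, -4.9,6.6,0,0,0,0, -6.5,8.7,0,0,0,0, -7.6,10.2,0,0,0,0, -8.1,10.9,0,0,0,0, -8.1,10.9,0,0,0,0]}'
python3 - <<'E'
from fit import *
for _ in range(2): im=shoot('w6')
s=viewer.grab_frame('scene'); np.save('pics/scene5.npy',s)
go(.611,-.0085,.14)
p=np.array(sensors.get_obs()['ee_pos']); c=proj('scene',(p-[0,0,.05])[None])[0].astype(int)
a=cv2.resize(im[160:440,180:460],(400,400),interpolation=cv2.INTER_CUBIC); b=cv2.resize(s[c[1]-45:c[1]+45,c[0]-45:c[0]+45],(400,400),interpolation=cv2.INTER_CUBIC)
save('p6',np.hstack([a,b]))
E
```

```text
time: 18.45
ee_pos: [0.6273, 0.1268, 0.1869]
tool_rot: [-180.0, 0.0, 29.6]
ft_force: [0.3, -0.3, -3.2]
opening: 0.0384
finger_force: 61.0
time: 19.25
ee_pos: [0.6105, -0.0095, 0.1869]
tool_rot: [-180.0, 0.0, 29.4]
ft_force: [-0.4, 0.9, -3.0]
opening: 0.0384
finger_force: 61.0
t 19.4 at [ 0.6108 -0.0074  0.1872] [-180.     0.    29.6] -> cm [-0.04  0.11  4.72] wz 0 halves [-0.02  0.05  2.36]
```

View pics/p6.png

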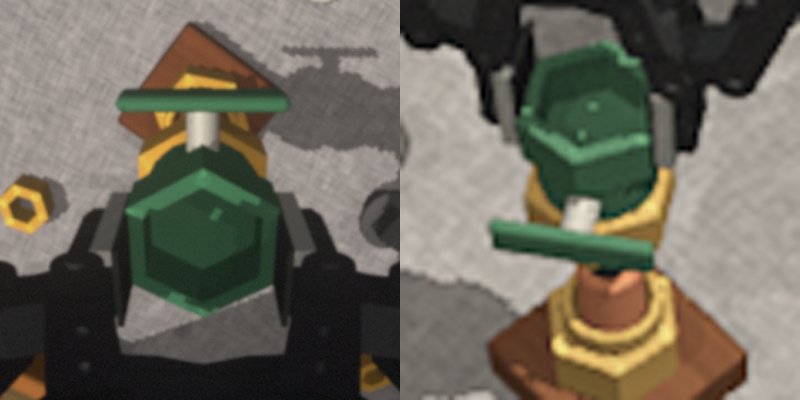

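The valve is upright between the pads, directly over the pipe with the olive and nut below it. Lowering in two stages.

```bash
python3 -m jog '{"increments":[-0.04,0.08,0.3,0,0,0, -0.04,0.08,1,0,0,0, -0.04,0.08,1.8,0,0,0, -0.04,0.08,2.5,0,0,0, -0.04,0.08,3,0,0,0, -0.04,0.08,3.4,0,0,0, -0.04,0.08,3.7,0,0,0, -0.04,0.08,3.8,0,0,0]}'
python3 -c "
from fit import *
go(.611,-.0085,.139)"
```

```text
time: 20.2
ee_pos: [0.6108, -0.0088, 0.149]
tool_rot: [-180.0, 0.0, 29.6]
ft_force: [0.9, 0.4, -2.8]
opening: 0.0386
finger_force: 61.0
t 20.2 at [ 0.6108 -0.0088  0.149 ] [-180.     0.    29.6] -> cm [ 0.03 -0.02  1.  ] wz 0 halves [ 0.02 -0.01  0.5 ]
```

```bash
python3 -m jog '{"increments":[0,0,0.1,0,0,0, 0,0,0.3,0,0,0, 0,0,0.5,0,0,0, 0,0,0.7,0,0,0, 0,0,0.85,0,0,0, 0,0,0.95,0,0,0, 0,0,1,0,0,0, 0,0,1,0,0,0]}'
```

```text
time: 21.0
ee_pos: [0.6109, -0.0088, 0.1393]
tool_rot: [180.0, 0.0, 29.6]
ft_force: [0.0, 1.0, -2.8]
opening: 0.0385
finger_force: 61.0
```

```bash
python3 -m jog '{"increments":[0,0,0.04,0,0,0, 0,0,0.08,0,0,0, 0,0,0.12,0,0,0, 0,0,0.16,0,0,0, 0,0,0.16,0,0,0, 0,0,0.16,0,0,0, 0,0,0.16,0,0,0, 0,0,0.16,0,0,0]}'
```

```text
time: 21.8
ee_pos: [0.6109, -0.0088, 0.1381]
tool_rot: [180.0, -0.0, 29.6]
ft_force: [-2.8, 0.1, 5.4]
opening: 0.0384
finger_force: 61.8
```

```bash
python3 -m jog '{"increments":[0,0,0,0,0,0, 0,0,0,0,0,0, 0,0,0,0,0,0, 0,0,0,0,0,0, 0,0,0,0,0,0, 0,0,-0.3,0,0,0, 0,0,-1.2,0,0,0, 0,0,-2.6,0,0,0]}' -1
python3 -m jog '{"increments":[0,0,-2,0,0,0, 0,0,-3.5,0,0,0, -0.6,1,-4,0,0,0.03, -1.9,3.1,-4,0,0,0.12, -3.5,5.7,-4,0,0,0.24, -5,8.2,-4,0,0,0.36, -6.2,10.1,-4,0,0,0.45, -6.6,10.8,-4,0,0,0.471]}'
python3 - <<'E'
from fit import *
for _ in range(3): im=shoot('w7')
t=viewer.grab_frame('top'); s=viewer.grab_frame('scene'); np.save('pics/top5.npy',t); np.save('pics/scene6.npy',s)
go(.607,-.1345,.08,2.5)
V=np.array([.611,-.0087,.085,np.radians(-60.5)])
for n,I in(('top',t),('scene',s)):
  for part in M['valve']: cv2.polylines(I,[cv2.convexHull(proj(n,world(part,V)).astype(np.int32))],True,(255,0,255),1)
k=lambda I,n:(lambda p:cv2.resize(I[p[1]-45:p[1]+45,p[0]-30:p[0]+30],(160,240),interpolation=cv2.INTER_CUBIC))(proj(n,V[None,:3])[0].astype(int))
Q=np.array([.607,-.1345,.03,.04]); u=proj('w7',Q[None,:3]+[0,0,.03])[0].astype(int); print(u)
z=cv2.resize(im[u[1]-30:u[1]+30,u[0]-30:u[0]+30],(480,480),interpolation=cv2.INTER_CUBIC)
z=cv2.convertScaleAbs(z,alpha=2.2); 
for part in M['plug']: cv2.polylines(z,[cv2.convexHull(((proj('w7',world(part,Q))-u+30.5)*8).astype(np.int32))],True,(255,0,255),1)
save('p7',np.hstack([z,np.vstack([k(t,'top'),k(s,'scene')])]))
E
```

```text
time: 22.6
ee_pos: [0.6107, -0.0088, 0.1642]
tool_rot: [-180.0, 0.0, 29.6]
ft_force: [-0.6, -0.8, -0.2]
opening: 0.0855
finger_force: 0.0
time: 23.4
ee_pos: [0.6064, -0.1378, 0.2039]
tool_rot: [180.0, -0.0, 2.3]
ft_force: [-0.4, 0.4, -0.2]
opening: 0.0854
finger_force: 0.0
t 23.65 at [ 0.6067 -0.1345  0.2037] [-180.     0.     2.7] -> cm [ 0.03  0.   12.37] wz 0.003 halves [0.02 0.   6.19]
[318 234]
```

View pics/p7.png

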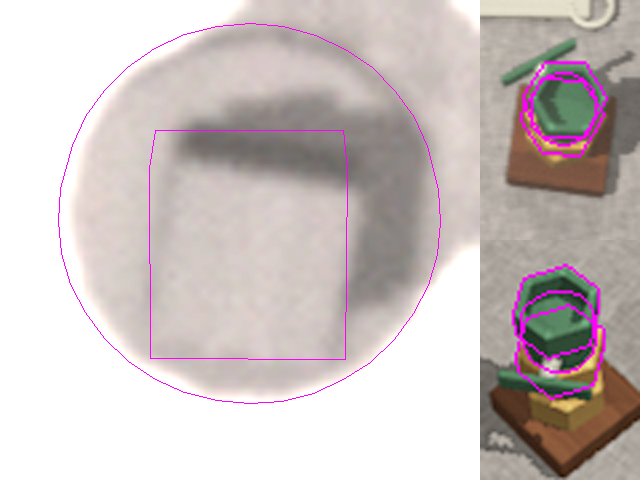

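The valve stands seated on the pipe: in both fixed crops its top rim matches the predicted outline. The plug's head looks turned about 7° clockwise from my estimate, so I'll measure the head's edges numerically.

Run:
```python
from fit import *
im=load('w7'); g=cv2.cvtColor(im,cv2.COLOR_RGB2GRAY); u=np.array([318,234])
z=cv2.resize(g[204:264,288:348],(480,480),interpolation=cv2.INTER_CUBIC).astype(float); z=cv2.GaussianBlur(z,(0,0),4)
gy=np.gradient(z,axis=0); gx=np.gradient(z,axis=1)
# top edge: dark->bright going down ; right edge: bright->dark going right
xs=np.arange(200,335,5); ys=[120+np.argmax(gy[120:215,x]) for x in xs]
y2=np.arange(200,290,5); x2=[320+np.argmin(gx[y,320:390]) for y in y2]
p1=np.polyfit(xs,ys,1); p2=np.polyfit(y2,x2,1); print('slopes deg',np.degrees(np.arctan(p1[0])),np.degrees(np.arctan(-p2[0])),'resid',np.std(ys-np.polyval(p1,xs)),np.std(x2-np.polyval(p2,y2)))
zt=.067
def back(a,b,zz):  # crop px -> world at height zz
    t=np.array([a/8+288-.5,b/8+204-.5]); 
    from scipy.optimize import fsolve
    return fsolve(lambda v:proj('w7',np.array([[v[0],v[1],zz]]))[0]-t,[.607,-.1345])
A=back(210,np.polyval(p1,210),zt);B=back(330,np.polyval(p1,330),zt);C=back(np.polyval(p2,200),200,zt);D=back(np.polyval(p2,285),285,zt)
print('top edge dir',np.degrees(np.arctan2(*(B-A)[::-1])),'right edge dir',np.degrees(np.arctan2(*(D-C)[::-1])))
# corner -> centre
yaw=np.radians(np.mean([np.degrees(np.arctan2(*(B-A)[::-1]))+90,np.degrees(np.arctan2(*(D-C)[::-1]))%180-180 if False else np.degrees(np.arctan2(*(C-D)[::-1]))]))
x=np.linalg.solve([[-p1[0],1],[1,-p2[0]]],[p1[1],p2[1]]); cor=back(x[0],x[1],zt)
ex=np.array([np.cos(yaw),np.sin(yaw)]);ey=np.array([-ex[1],ex[0]])
print('yaw',np.degrees(yaw),'corner',cor.round(4),'centre',(cor-.009*ex+.009*ey).round(4))
# collar circle: saturated/dark blob vs floor
b=(g[204:264,288:348]<0)
```

```text
slopes deg 9.26481396358718 9.743989378747647 resid 1.1053165959490194 1.1258397724417841
top edge dir -97.04446064275697 right edge dir 173.45946221035166
yaw -6.792499216202652 corner [ 0.6146 -0.1446] centre [ 0.6067 -0.1346]
```

```bash
python3 -m jog '{"increments":[0,0,1.5,0,0,0.05, 0,0,4,0,0,0.12, 0,0,7,0,0,0.166, 0,0,10,0,0,0.166, 0,0,11.8,0,0,0.166, 0,0,12.8,0,0,0.166, 0,0,13.1,0,0,0.166, 0,0,13.1,0,0,0.166]}'
python3 -m jog '{"increments":[0,0,0,0,0,0, 0,0,0,0,0,0, 0,0,0,0,0,0, 0,0,0,0,0,0, 0,0,0,0,0,0, 0,0,0,0,0,0, 0,0,0,0,0,0, 0,0,0,0,0,0]}' 1 60
python3 -m jog '{"increments":[0,0,0,0,0,0, 0,0,0,0,0,0, 0,0,0,0,0,0, 0,0,0,0,0,0, 0,0,0,0,0,0, 0,0,0,0,0,0, 0,0,0,0,0,0, 0,0,0,0,0,0]}'
```

```text
time: 24.45
ee_pos: [0.607, -0.1349, 0.0731]
tool_rot: [180.0, -0.0, -6.9]
ft_force: [-0.5, 0.5, 0.7]
opening: 0.0852
finger_force: 0.0
time: 25.25
ee_pos: [0.6069, -0.1354, 0.0732]
tool_rot: [180.0, -0.0, -6.9]
ft_force: [-1.2, -0.0, 5.2]
opening: 0.016
finger_force: 59.4
time: 26.05
ee_pos: [0.6069, -0.1354, 0.0732]
tool_rot: [180.0, -0.0, -6.9]
ft_force: [-1.1, 0.0, 5.4]
opening: 0.0164
finger_force: 59.4
```

```bash
python3 -m jog '{"increments":[0,0,-0.6,0,0,0, 0,0,-2.4,0,0,0, 0,0,-5,0,0,0, 0,0,-8,0,0,0, 0,0,-11,0,0,0, 0,0,-13,0,0,0, 0,0,-13.5,0,0,0, 0,0,-13.5,0,0,0]}'
python3 - <<'E'
from fit import *
for _ in range(2): im=shoot('w8')
I={'w8':im,'top':viewer.grab_frame('top'),'scene':viewer.grab_frame('scene')}
M['valve']=M['valve'][1:]; V=np.array([.6107,-.0088,.085,np.radians(-60.5)]); ms={}
for n,f in I.items():
    u=proj(n,V[None,:3]+[0,0,.04])[0]; c,x0,y0=crop(f,*u,45 if n=='w8' else 28); f=c.astype(int)
    g=(f[...,1]-f[...,0]>8).astype(np.uint8); g=cv2.morphologyEx(cv2.morphologyEx(g,cv2.MORPH_CLOSE,np.ones((9,9))),cv2.MORPH_OPEN,np.ones((33,33)))
    q,e=fit('valve',{n:(g,x0,y0)},V,False); print(n,u.round(),np.round(q[:2],4),np.degrees(q[2]).round(1),round(e,3))
go(.6107,-.0088,.17)
im=I['w8']; 
for part in M['valve']: cv2.polylines(im,[cv2.convexHull(proj('w8',world(part,V)).astype(np.int32))],True,(255,0,255),1)
save('p8',im)
E
```

```text
time: 26.85
ee_pos: [0.6067, -0.1353, 0.2079]
tool_rot: [180.0, -0.0, -6.9]
ft_force: [-0.1, 0.2, -1.4]
opening: 0.0158
finger_force: 58.7
w8 [130. 276.] [ 0.6107 -0.0065] -58.1 0.067
top [329. 174.] [ 0.6129 -0.0103] -54.5 0.104
scene [271. 260.] [ 0.6092 -0.0105] -53.2 0.244
t 27.05 at [ 0.6063 -0.1352  0.2063] [-1.8e+02  1.0e-01 -6.9e+00] -> cm [ -1.09 -12.6    3.64] wz 0 halves [-0.54 -6.3   1.82]
```

View pics/p8.png

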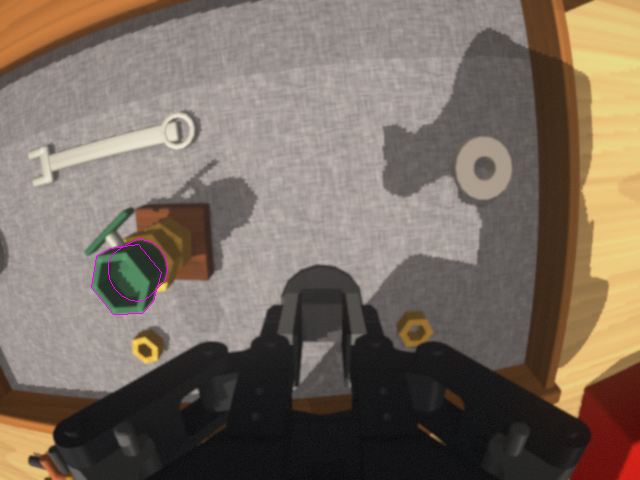

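The plug is held level, its collar seen at (320,290). The valve top at (130,278) matches the predicted outline to about 1–2 mm. Moving over it and looking once before lowering.

```bash
python3 -m jog '{"increments":[-0.06,-0.8,0,0,0,0, -0.2,-2.4,0,0,0,0, -0.42,-4.9,0,0,0,0, -0.65,-7.7,0,0,0,0, -0.86,-10.1,0,0,0,0, -1,-11.8,0,0,0,0, -1.06,-12.5,0,0,0,0, -1.07,-12.6,0,0,0,0]}'
python3 - <<'E'
from fit import *
for _ in range(2): im=shoot('w9')
s=viewer.grab_frame('scene'); t=viewer.grab_frame('top')
go(.611,-.0088,.169)
p=np.array(sensors.get_obs()['ee_pos']); c=proj('scene',(p-[0,0,.05])[None])[0].astype(int)
a=cv2.resize(im[160:440,180:460],(400,400),interpolation=cv2.INTER_CUBIC); b=cv2.resize(s[c[1]-45:c[1]+45,c[0]-45:c[0]+45],(400,400),interpolation=cv2.INTER_CUBIC)
save('p9',np.hstack([a,b]))
E
```

```text
time: 27.85
ee_pos: [0.6113, -0.008, 0.2077]
tool_rot: [180.0, -0.0, -6.9]
ft_force: [-0.8, -1.3, -1.2]
opening: 0.0162
finger_force: 58.7
t 28.05 at [ 0.6114 -0.0097  0.2076] [180.  -0.  -7.] -> cm [-0.05 -0.09  3.86] wz 0 halves [-0.02 -0.04  1.93]
```

View pics/p9.png

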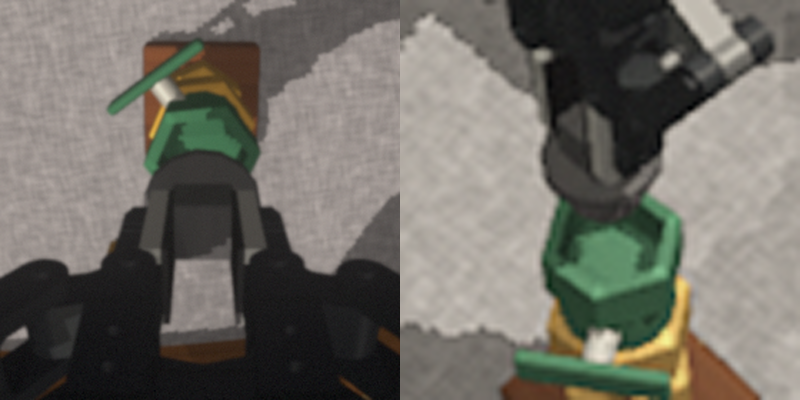

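The plug hangs upright, centred over the valve's open top. Lowering.

```bash
python3 -m jog '{"increments":[-0.02,-0.04,0.3,0,0,0, -0.03,-0.06,0.9,0,0,0, -0.03,-0.06,1.5,0,0,0, -0.03,-0.06,2,0,0,0, -0.03,-0.06,2.4,0,0,0, -0.03,-0.06,2.7,0,0,0, -0.03,-0.06,2.9,0,0,0, -0.03,-0.06,3,0,0,0]}'
python3 -c "
from fit import *
go(.611,-.0088,.169)"
```

```text
time: 28.85
ee_pos: [0.6111, -0.0083, 0.1775]
tool_rot: [180.0, 0.0, -6.9]
ft_force: [0.8, 0.2, -1.9]
opening: 0.0159
finger_force: 58.7
t 28.85 at [ 0.6111 -0.0083  0.1775] [180.    0.   -6.9] -> cm [-0.01  0.05  0.85] wz 0 halves [-0.    0.03  0.43]
```

```bash
python3 -m jog '{"increments":[0,0,0.1,0,0,0, 0,0,0.3,0,0,0, 0,0,0.5,0,0,0, 0,0,0.65,0,0,0, 0,0,0.75,0,0,0, 0,0,0.82,0,0,0, 0,0,0.87,0,0,0, 0,0,0.9,0,0,0]}'
```

```text
time: 29.65
ee_pos: [0.6111, -0.0083, 0.1687]
tool_rot: [180.0, -0.0, -6.9]
ft_force: [0.7, -0.2, -1.5]
opening: 0.016
finger_force: 58.7
```

```bash
python3 -m jog '{"increments":[0,0,0.04,0,0,0, 0,0,0.08,0,0,0, 0,0,0.12,0,0,0, 0,0,0.14,0,0,0, 0,0,0.14,0,0,0, 0,0,0.14,0,0,0, 0,0,0.14,0,0,0, 0,0,0.14,0,0,0]}'
```

```text
time: 30.45
ee_pos: [0.6113, -0.0085, 0.1681]
tool_rot: [180.0, -0.1, -6.9]
ft_force: [-1.5, -1.9, 6.6]
opening: 0.0162
finger_force: 59.7
```

Contact came at the seated height. Releasing, retreating upward and checking.

```bash
python3 -m jog '{"increments":[0,0,0,0,0,0, 0,0,0,0,0,0, 0,0,0,0,0,0, 0,0,0,0,0,0, 0,0,0,0,0,0, 0,0,-0.3,0,0,0, 0,0,-1.2,0,0,0, 0,0,-2.6,0,0,0]}' -1
python3 -m jog '{"increments":[0,0,-2,0,0,0, 0,0,-4,0,0,0, -1,0,-6,0,0,0, -3,2,-7,0,0,0, -6,4.5,-7,0,0,0, -8,7.5,-7,0,0,0, -9,10,-7,0,0,0, -9,11,-7,0,0,0]}'
python3 - <<'E'
from fit import *
for _ in range(2): im=shoot('w10')
s=viewer.grab_frame('scene'); t=viewer.grab_frame('top')
V=np.array([.611,-.0088,.085,np.radians(-60.5)])
I={'w10':im,'top':t,'scene':s}; out=[]
for n,f in I.items():
    c=proj(n,V[None,:3])[0].astype(int); w=64 if n=='w10' else 45
    z=cv2.copyMakeBorder(f,w,w,w,w,cv2.BORDER_CONSTANT)[c[1]:c[1]+2*w,c[0]:c[0]+2*w]; out.append(cv2.resize(z,(266,300),interpolation=cv2.INTER_CUBIC))
    g=out[-1].copy()
    for q,k in((V,'valve'),(V+[0,0,.04,0],'plug'),(V+[0,0,-.013,0],'olive'),(V+[0,0,-.035,1.36],'nut')):
        for part in M[k]:
            p=(proj(n,world(part,q))-c+w+.5)*[266/(2*w),300/(2*w)]; cv2.polylines(g,[cv2.convexHull(p.astype(np.int32))],True,(255,0,255),1)
    out.append(g)
save('p10',np.vstack([np.hstack(out[::2]),np.hstack(out[1::2])]))
E
```

```text
time: 31.25
ee_pos: [0.6109, -0.0083, 0.1938]
tool_rot: [180.0, 0.1, -6.9]
ft_force: [-0.2, -0.6, -0.1]
opening: 0.0854
finger_force: 0.0
time: 32.05
ee_pos: [0.5074, -0.1081, 0.2649]
tool_rot: [180.0, -0.1, -7.0]
ft_force: [-0.4, 0.8, -0.2]
opening: 0.0859
finger_force: 0.0
```

View pics/p10.png

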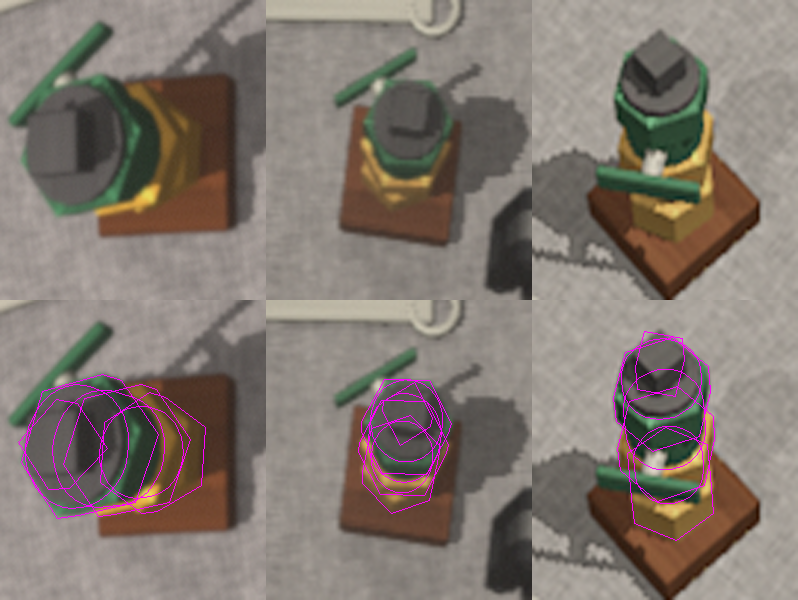

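All three views show the stack upright: nut, olive, valve, then plug with its collar on the rim and square head up. The outlines sit at their seated heights and nothing touches the robot.

```bash
python3 -c "
from station import job_done
print(job_done())"
```

```text
the job is handed in; nothing more can be done
None
```

The pipe end is assembled and handed in at about 32 s of the 109 s allowed: nut, olive, valve and plug all look seated and upright in the final pictures, and the other parts were not touched (the judge's result was not shown).

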